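Open the canister and bring the tap over it for refilling

ROBOT

A 6-joint arm with a two-finger parallel gripper is mounted at the origin on the work surface. World frame = base frame: x ahead of the robot, y to its left, z up, the work surface at z = 0. Lengths are in mm, angles in rad, forces in N, time in s.
With the tool pointing down it reaches from about 350 to 775 mm from the base axis. Payload 5.5 kg.
Tool frame: the origin (TCP) lies between the finger pads; the fingertips stand r.nose_length ahead of it and the grasp point (between the pads) lies 8 mm behind it (r.nose_length is the distance from the TCP to the fingertips, in mm); z points along the fingers, y is the line along which they close (so a half turn about z gives the same grasp; the last joint's range is limited). The gripper opens to 85 mm and grips with 20 to 120 N. Pads are 22 mm wide; open, the fingers measure 114 mm over their backs; the gripper's body (76 mm by 85 mm) begins 54 mm behind the grasp point. The pads swing forward as they close: fully open they stand 13 mm farther back than shut.
Start: joints at [1.129, 0.313, 0.046, 1.304, 0, 1.431], TCP at [170.937, 549.046, 242.323] pointing down, gripper open.
Joint ranges: [-2.76, 2.76], [-0.86, 1.69], [-1.03, 1.26], [-2.2, 2.34], [-1.47, 1.5], [-3.14, 3.14]. Speed limits (rad/s): [2.57, 2.57, 3.14, 3.14, 3.14, 3.14].

INTERFACE

Orientations are given as a 3x3 rotation matrix whose columns are the frame's x, y, z axes.
In Python, from cell import r, cams, nets gives the robot as it stands.
- The arm moves only by the tool send_rows, never from a script. Its argument "rows" is one flat list of numbers, 7 for each row, row after row: the turn, a rotation vector about the tool's x, y, z in degrees, then the shift along the tool's x, y, z in mm, then the opening in per cent of the stroke, from 0 (shut) to 100 (fully open). In form: [wx, wy, wz, tx, ty, tz, gripper, wx, wy, wz, tx, ty, tz, gripper, ...]. A call has 1 to 10 rows; each row is the pose to reach, as a shift and turn from the pose commanded when the call began, along the tool's axes at that moment; what a row does not reach only later rows make up. A row lasts 1/12 s, in which the tool goes at most 41.7 mm and 7.16 degrees, less where a joint would pass 70% of its speed; a pose out of reach is approached as far as the arm can. A call with a gripper value outside its range is refused whole. The fingers move at their own pace and stop on an object; the grip force is fixed at half the most. Time passes only in rows, so rows that repeat a pose let the fingers close. It gives the time, the measured TCP pose, the force, the opening and the grip force at its end, in the units of the state.
- r.state(): the state, without advancing time (a new reading comes with each control period).
- cams.grab_frame(name): name is "side" or "top" or "wrist"; returns a dict with "img" (400x640x3 uint8, red, green, blue), "fx", "fy", "cx", "cy" (pixels), "origin" and "orientation" of the camera in the world. Camera axes: x right, y down, z forward; pixel columns grow to the right and rows downward; lengths in mm; the calibration is good to about 2 mm. A picture is of the moment at which its call begins. There is no depth.
- r.job_done(): hands the job in; it is judged then, once.
Trained networks look in the newest picture that a camera, given by its name, has taken for a name from the list of things; names that differ only in an ending like _2 or _b are one class to them, and where a whole thing is asked for, a point or a joint stands for the part that bears it (a point fixed in the world has none). Each returns a list of dicts, best first, with "p" (0 to 1); they miss things now and then, are a little off and sometimes report something else, mostly with a low value. They report only what shows in the picture. A call takes as long as a camera call. They do not tell look-alikes from the thing itself.
- nets.find_in(camera, name): "location" ([column, row] in pixels, amid what is visible of it).
- nets.trace(camera, name): "region" (400x640 bool, what is visible of it) and "location" ([column, row] in pixels, amid what is visible of it).
The state is a dict: "time_s": time; "qpos": joint angles; "qvel": joint speeds; "joint_torque": joint torques, N m; "tcp_pos": TCP position; "eef_rot": TCP orientation; "force": force on the tool from outside, world axes, zero at the start; "torque": the same for the moment, N m; "gripper_width": opening from 0.0 (shut) to 1.0 (fully open); "grip_force": force on a finger pad.
Only numpy, scipy, OpenCV 4.12 (cv2) and the standard library are available. Lean on these libraries where they do the work, as an engineer would, in place of code of your own. Each camera call takes 0.05 s, during which the arm holds its last target. There are 200 camera calls.

TASK

Get the white canister ready to be refilled: unscrew its orange cap and lay the cap right back on its tether, so that it leans back past upright and stays clear of the mouth. Then swing the spout of the tap round until its outlet is over the middle of the canister's open mouth. Leave the other things on the bench where they are.

Things in the scene. Friction and masses are not known exactly. Their poses are not given: they have to be found in the camera images.
- cap_center (a point): Centre of the orange ribbed cap: a cylinder 58 mm across, 32 mm high, this point half-way up its axis. z points out of its top; with the cap on, z leans 35 deg from vertical to the canister's front (the low side, towards the robot). x, y turn with the cap; a white line on its top lies along x. Gripped round its side, free all round but for a thin tether ring, 63 mm across, on its lowest 5 mm.
- cap (a joint): How far the cap is unscrewed, rad: 0 is tight (starts at 0 to 0.25); grows as the cap turns anticlockwise seen from above its top, to a stop at 2.75. Stiff (about 0.25 N m), stays where left, does not rise as it turns. Two lugs inside hold it down on the neck; only beyond 2.35 is it free to be lifted on its tether.
- strap (a joint): Angle of the tether hinge, rad: 0 is the cap on the neck; grows as the cap swings up and back from the mouth, to a stop at 2.4, where it leans back over the carrying handle. Slightly stiff (about 0.03 N m), so the light cap (about 50 g) stays at any angle; past about 1.9 it is over its balance point.
- strap_hinge (a point): Middle of the tether's level hinge pin (27 mm long) on the high side of the neck, 40 mm from the cap's axis, level with the cap's lower edge. x is level, from the mouth to the canister's back; y lies along the pin, a positive turn about y opens the cap; z is up. The top of the neck's rim is 10 mm above this point. It does not move.
- mouth (a point): Centre of the rim of the canister's mouth (canted neck, bore 37 mm), under the cap at first, about 196 mm above the bench; the rim leans 35 deg to the front. x is level, to the canister's back; z is up. The canister: white, 165 mm long, 105 wide, 197 high at its handle; front 20 mm before this point, back 145 mm behind. It stands in a grey tray, 200 x 140 mm; both are heavy and stay put.
- spout_tip (a point): Outlet of the tap's spout: middle of the lower end of its nozzle (23 mm wide), 245 mm above the bench, 185 mm from the tap's axis. The mouth lies under the circle on which it swings, to within 10 mm. x is level and points along the spout to the tap's axis; z is up.
- spout_tube (a point): Point on the centre line of the level part of the steel spout, 300 mm above the bench and 135 mm from the tap's upright axis. The tube is round, 18 mm in diameter, level from 26 to 158 mm from the axis, and can be gripped across from above. x is level and points along the tube towards the tap's axis, z is up.
- spout (a joint): Swivel angle of the spout about the tap's upright axis, rad, growing anticlockwise seen from above; runs from -1.3 to 1.7, starts 0.9 to 1.6 rad short (clockwise) of the mouth. Light friction (about 0.22 N m), stays where it is left.
- tap: The tap: upright steel pillar 28 mm thick, 225 mm high without the spout, on a flange 56 mm across; the origin is on its axis at bench height. A blue valve handle sticks out on its far side and is not used. It does not move.
- wash_bottle: Bystander: white squeeze bottle, 68 mm across, with a red top and bent jet, 190 mm high; origin at the middle of its underside.
- seedling: Bystander: black pot 96 mm across, 85 mm high, with a seedling to about 200 mm high; origin at the middle of its underside.
- scissors: Bystander: scissors with purple handles, 170 mm long, lying flat, 10 mm thick; origin on the bench near the middle, x along the blades.
Things that resemble listed ones, but are neither listed nor needed, are in the scene too. Of the things that look like the part that bears cap_center, the larger one is meant.

How it is judged:
By the outcome, as a careful person would: the job done as asked, in the order asked, and still so for the second after the job is handed in, with the robot touching nothing.
It also fails if it takes over 66 s, if anything falls off the work surface, if the arm or the gripper's body presses on something with over 40 N, if the wrist force passes 120 N, or if a joint passes its speed limit or range.

## Working session

There is one attempt and no reset: what is moved stays moved. The work goes in short steps, Python scripts to look and compute and a tool call to move; the robot and the scene stay as the last step left them, time stands still between calls to the robot, and variables do not carry over. Pictures are saved under pics/ and viewed, at most 10 in all, crops included, and the job is handed in when it is done.

Besides the shell and the picture viewer there is one more tool, called after "Call:" in YAML: its name, and indented under it one key for each argument. send_rows: Moves the arm, as the interface text tells. Its arguments: {"type":"object","properties":{"rows":{"type":"array"}},"required":["rows"]}

```bash
ls; mkdir -p pics
cat > h.py <<'E'
import numpy as np, cv2
from cell import r,cams,nets
def K(f): return np.array([[f['fx'],0,f['cx']],[0,f['fy'],f['cy']],[0,0,1.]])
def ray(f,px):
    d=np.array([(px[0]-f['cx'])/f['fx'],(px[1]-f['cy'])/f['fy'],1.])
    d=np.array(f['orientation'])@d; return np.array(f['origin'],float),d/np.linalg.norm(d)
def atz(f,px,z):
    o,d=ray(f,px); return o+d*(z-o[2])/d[2]
def tri(l):
    A=0;b=0
    for f,px in l:
        o,d=ray(f,px);P=np.eye(3)-np.outer(d,d);A=A+P;b=b+P@o
    x=np.linalg.solve(A,b);return x,[np.linalg.norm((np.eye(3)-np.outer(ray(f,p)[1],ray(f,p)[1]))@(x-ray(f,p)[0])) for f,p in l]
def proj(f,X):
    c=np.array(f['orientation']).T@(np.array(X,float)-np.array(f['origin'])); return np.array([f['fx']*c[0]/c[2]+f['cx'],f['fy']*c[1]/c[2]+f['cy']])
def save(f,n,crop=None,s=1):
    im=f['img'][:,:,::-1]
    if crop: im=im[crop[1]:crop[3],crop[0]:crop[2]]
    cv2.imwrite('pics/'+n,cv2.resize(im,None,fx=s,fy=s,interpolation=cv2.INTER_CUBIC))
E
python3 - <<'E'
from h import *
np.set_printoptions(precision=1,suppress=True)
print(r.nose_length)
F={}
for c in('side','top'):
    F[c]=cams.grab_frame(c); save(F[c],c+'0.png')
    print(c,F[c]['origin'],F[c]['orientation'],F[c]['fx'])
    for n in('cap_center','mouth','spout_tip','spout_tube','tap','wash_bottle','seedling','scissors','strap_hinge'):
        print(c,n,[(np.round(d['location']),round(d['p'],2)) for d in nets.find_in(c,n)][:4])
E
```

```text
pics
11.0
side [ 344.  -761.4  904.1] [[ 1.  -0.1  0.1]
 [-0.2 -0.7  0.7]
 [-0.  -0.7 -0.7]] 416.73731616961516
side cap_center [(array([340., 187.]), 0.81)]
side mouth [(array([276., 253.]), 0.69), (array([361., 216.]), 0.59)]
side spout_tip [(array([340., 114.]), 0.81), (array([357., 217.]), 0.37)]
side spout_tube [(array([337., 114.]), 0.82)]
side tap [(array([356., 126.]), 0.93)]
side wash_bottle [(array([396., 344.]), 0.72), (array([284., 160.]), 0.66)]
side seedling [(array([396., 342.]), 0.86)]
side scissors [(array([261., 198.]), 0.65)]
side strap_hinge [(array([272., 252.]), 0.93), (array([359., 217.]), 0.66), (array([396., 342.]), 0.42)]
top [ 331.7  -58.9 1369.5] [[ 0.  -1.   0.1]
 [-1.  -0.   0. ]
 [-0.  -0.1 -1. ]] 399.87406845505205
top cap_center [(array([314., 170.]), 0.88), (array([331., 246.]), 0.53)]
top mouth [(array([336., 237.]), 0.66), (array([319., 167.]), 0.58)]
top spout_tip [(array([246., 160.]), 0.92)]
top spout_tube [(array([250., 155.]), 0.57)]
top tap [(array([256., 145.]), 0.75), (array([247., 159.]), 0.4), (array([318., 164.]), 0.23), (array([314., 174.]), 0.21)]
top wash_bottle [(array([229., 218.]), 0.65), (array([244., 158.]), 0.5)]
top seedling [(array([434., 166.]), 0.86)]
top scissors [(array([262., 244.]), 0.59)]
top strap_hinge [(array([336., 234.]), 0.84), (array([322., 161.]), 0.74)]
```

View pics/side0.png

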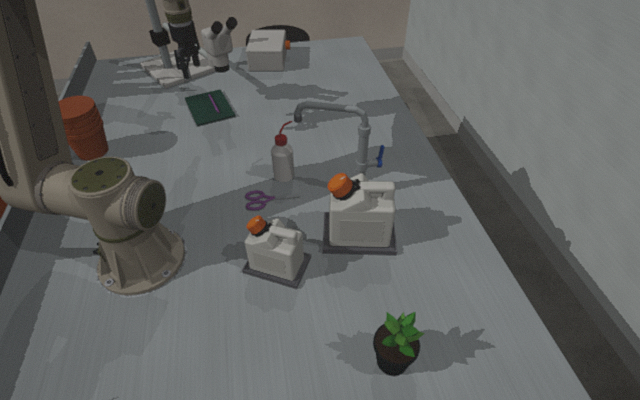

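View pics/top0.png

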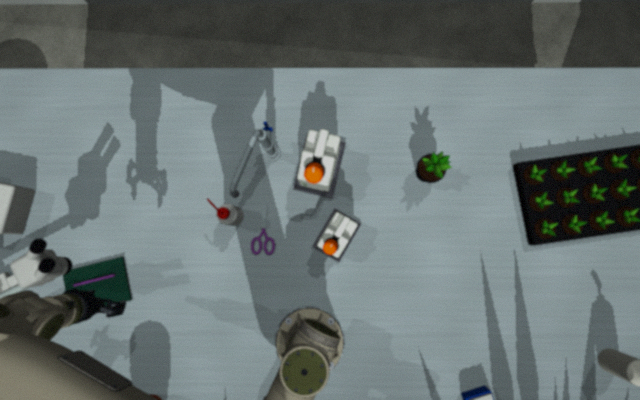

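The large canister has its cap at side (340,187) and top (314,173). The small look-alike's cap is at side (257,225) and top (331,246). The larger one is meant, so I'll confirm it in an enlarged crop and measure.

Run:
```python
from h import *
np.set_printoptions(precision=1,suppress=True)
F={c:cams.grab_frame(c) for c in('side','top')}
C={}
for c in F:
    hsv=cv2.cvtColor(F[c]['img'],cv2.COLOR_RGB2HSV)
    m=((hsv[...,0]<16)&(hsv[...,1]>170)&(hsv[...,2]>90)).astype(np.uint8)
    n,l,s,ce=cv2.connectedComponentsWithStats(m)
    g=(340,187) if c=='side' else (314,173)
    i=min(range(1,n),key=lambda i:np.hypot(*(ce[i]-g))+(999 if s[i][4]<60 else 0)); C[c]=ce[i]; print(c,s[i],ce[i])
    for d in nets.trace(c,'cap_center')[:2]: print('trace',d['p'],d['location'],d['region'].sum())
    for n in('spout_tip','spout_tube','tap'):
        for d in nets.trace(c,n)[:2]:
            ys,xs=np.nonzero(d['region']); print(n,d['p'],d['location'],d['region'].sum(),xs.min(),xs.max(),ys.min(),ys.max())
X,e=tri([(F[c],C[c]) for c in F]); print('cap',X,e)
a=cv2.resize(F['top']['img'][110:210,220:360,::-1],None,fx=5.6,fy=5.6,interpolation=cv2.INTER_CUBIC)[:, :784]
b=cv2.resize(F['side']['img'][80:260,270:410,::-1],None,fx=3.3,fy=3.3,interpolation=cv2.INTER_CUBIC)
cv2.imwrite('pics/ctop.png',a);cv2.imwrite('pics/cside.png',b)
```

```text
side [328 174  24  23 323] [338.9 184.6]
trace 0.69 [339.0, 187.4] 407
trace 0.68 [340.0, 186.7] 502
spout_tip 0.88 [340.4, 109.5] 821 294 370 101 136
spout_tube 0.75 [338.1, 112.4] 865 294 371 102 136
tap 0.62 [340.3, 111.6] 771 294 370 102 136
top [305 163  18  20 188] [313.7 171.5]
trace 0.76 [330.6, 246.6] 210
trace 0.73 [313.1, 170.2] 334
spout_tip 0.93 [248.5, 154.0] 561 231 267 129 195
spout_tube 0.78 [247.8, 155.1] 550 230 266 130 196
tap 0.81 [252.9, 149.2] 862 230 279 123 197
cap [535.4 -18.1 191.7] [np.float64(3.646710392769273), np.float64(3.6467103927692794)]
```

View pics/ctop.png

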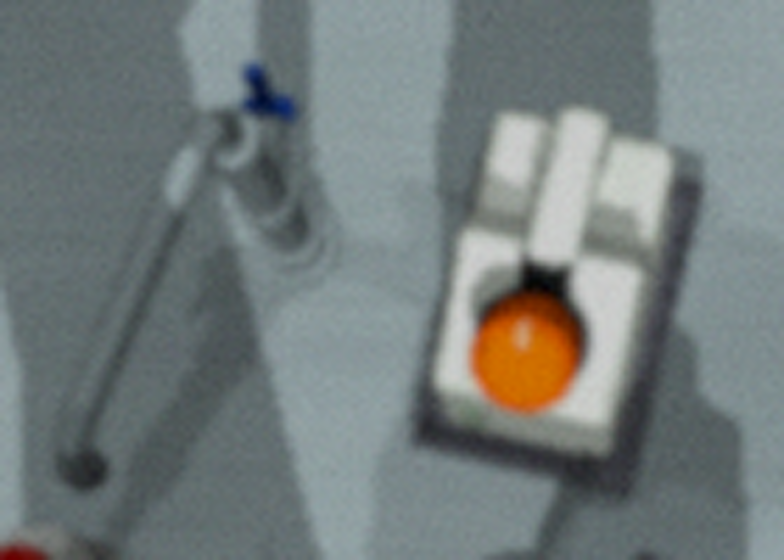

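View pics/cside.png

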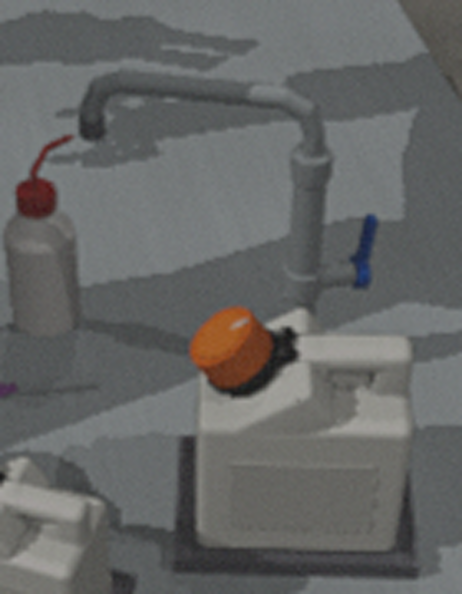

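Crop confirms it: the big canister's cap, with a black tether and its handle behind, is at top (313.7,171.5) and side (339,185). The nozzle end is at top (234.6,193.4) and side (298,120). The pillar collar is at top (261.6,135) and side (364,130), and the flange at top (273,154.6).

Run:
```python
from h import *
np.set_printoptions(precision=3,suppress=True)
F={c:cams.grab_frame(c) for c in('side','top')}
t,s=F['top'],F['side']
ct=lambda x,y:(x/5.6+220,y/5.6+110)
print('nozzle',tri([(t,ct(82,467)),(s,(297.9,120.3))]),atz(t,ct(82,467),245))
print('collar',tri([(t,ct(233,140)),(s,(364.2,130))]),'flange',atz(t,ct(297,250),4))
for n,p in dict(FL=(415,443),FR=(630,492),BR=(703,155)).items(): print(n,atz(t,ct(*p),8))
for z in(180,190,200): print(z,atz(t,(313.7,171.5),z),atz(s,(338.9,184.6),z))
st=r.state();print(st['eef_rot'],st['qpos'],st['time_s'])
```

```text
nozzle (array([465.411, 204.101, 244.825]), [np.float64(0.6789523778727483), np.float64(0.6789523778728513)]) [466.073 204.042 245.   ]
collar (array([636.645, 132.217, 238.082]), [np.float64(1.1214198799626636), np.float64(1.1214198799623922)]) flange [631.196 130.265   4.   ]
FL [509.925  54.986   8.   ]
FR [480.146 -76.975   8.   ]
BR [ 690.967 -121.894    8.   ]
180 [541.127 -17.86  180.   ] [534.826  -6.074 180.   ]
190 [539.366 -18.205 190.   ] [532.19  -16.505 190.   ]
200 [537.606 -18.55  200.   ] [529.554 -26.936 200.   ]
[[-0.955  0.297  0.   ]
 [ 0.297  0.955  0.   ]
 [-0.     0.    -1.   ]] [ 1.129  0.313  0.046  1.304 -0.     1.431] 1.6
```

```bash
cat >> h.py <<'E'
from scipy.spatial.transform import Rotation as Ro
np.set_printoptions(precision=1,suppress=True)
H=np.radians(-12.4); xb=np.array([np.cos(H),np.sin(H),0]); yb=np.array([-np.sin(H),np.cos(H),0]); zu=np.array([0,0,1.])
s35,c35=np.sin(np.radians(35)),np.cos(np.radians(35))
a0=-s35*xb+c35*zu
Rend=np.c_[np.cross(yb,-a0),yb,-a0]
def rot(ax,deg): return Ro.from_rotvec(np.radians(deg)*np.array(ax)).as_matrix()
CAP=np.array([537,-18,190.])
def rel(p,R,p0=None,R0=None):
    if p0 is None: st=r.state();p0=np.array(st['tcp_pos']);R0=np.array(st['eef_rot'])
    return np.r_[np.degrees(Ro.from_matrix(R0.T@R).as_rotvec()),R0.T@(np.array(p)-p0)]
def grasp(off,turn): # grasp point 'off' mm above cap centre; turn deg already unscrewed of 145
    R=rot(a0,turn-145)@Rend; return CAP+a0*off+8*R[:,2],R
E
python3 - <<'E'
from h import *
p,R=grasp(150,0); print(p); print(rel(p,R))
E
```

```text
[457.5  -0.5 306.3]
[ -43.6  -11.7  134.7 -436.9 -439.6  -64. ]
```

Call:
send_rows:
  rows: [-22,-6,67,-218,-220,-82,100,-22,-6,67,-218,-220,-82,100,-22,-6,67,-218,-220,-82,100,-22,-6,67,-218,-220,-82,100,-22,-6,67,-218,-220,-82,100,-22,-6,67,-218,-220,-82,100,-22,-6,67,-218,-220,-82,100,-22,-6,67,-218,-220,-82,100,-22,-6,67,-218,-220,-82,100,-22,-6,67,-218,-220,-82,100]

```text
time_s: 2.43
tcp_pos: [314.9, 272.2, 325.5]
eef_rot: [[-0.095, 0.935, 0.341], [0.988, 0.047, 0.146], [0.12, 0.351, -0.929]]
force: [-0.8, 0.5, 0.0]
gripper_width: 1.002
grip_force: 0.0
```

Run:
```python
from h import *
p,R=grasp(150,0); print(rel(p,R),r.state()['qpos'])
```

```text
[ -21.4   -6.1   67.  -285.3  113.8   26.6] [ 0.6 -0.3 -0.5  1.1 -0.1  2. ]
```

Call:
send_rows:
  rows: [-21.4,-6.1,67,-285,114,26.6,100,-21.4,-6.1,67,-285,114,26.6,100,-21.4,-6.1,67,-285,114,26.6,100,-21.4,-6.1,67,-285,114,26.6,100,-21.4,-6.1,67,-285,114,26.6,100,-21.4,-6.1,67,-285,114,26.6,100,-21.4,-6.1,67,-285,114,26.6,100,-21.4,-6.1,67,-285,114,26.6,100,-21.4,-6.1,67,-285,114,26.6,100,-21.4,-6.1,67,-285,114,26.6,100]

```text
time_s: 3.27
tcp_pos: [459.2, 1.4, 305.3]
eef_rot: [[0.779, 0.284, 0.558], [0.417, -0.9, -0.124], [0.467, 0.329, -0.82]]
force: [-0.9, 0.3, -0.3]
gripper_width: 1.0
grip_force: 0.0
```

Run:
```python
from h import *
p,R=grasp(150,0); print(rel(p,R),r.state()['qpos'],r.state()['qvel'])
f=cams.grab_frame('wrist'); save(f,'w1.png'); print(f['origin'],f['orientation'],f['fx'],proj(f,CAP),proj(f,CAP+16*a0))
for d in nets.trace('wrist','cap_center')[:2]: print(d['p'],d['location'],d['region'].sum())
```

```text
[-0.   0.1  0.1 -1.7  1.5 -1.6] [-0.1 -0.4 -0.7  0.7 -0.   2.6] [ 0.4 -0.  -0.1 -0.2 -0.6  1.5]
[447.1  50.8 450.5] [[ 0.3 -0.9  0.3]
 [-0.9 -0.4 -0.2]
 [ 0.3 -0.2 -0.9]] 354.19110704444216 [320.7 192.6] [320.8 198.6]
0.92 [319.2, 193.7] 4553
0.66 [182.4, 55.5] 5358
```

View pics/w1.png

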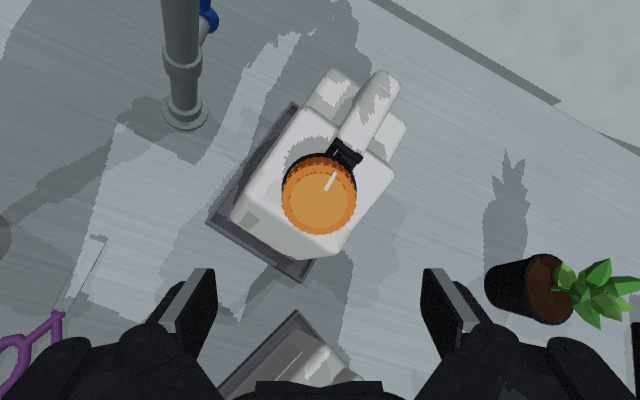

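The wrist view shows the big orange cap's top face centred at about (319.5,200). The white line points to the hinge at (346,153). I'll refine with a silhouette fit over the three cameras.

```bash
cat >> h.py <<'E'
u0=c35*xb+s35*zu
def cyl(c,ax):
    e1=np.cross(ax,yb); e1/=np.linalg.norm(e1); e2=np.cross(ax,e1); t=np.linspace(0,2*np.pi,60)
    return [c+h*ax+29*(np.cos(k)*e1+np.sin(k)*e2) for h in(-11,16) for k in t]
def sil(f,c,ax):
    P=np.array([proj(f,q) for q in cyl(c,ax)],np.float32); h=cv2.convexHull(P); m=cv2.moments(h); return np.array([m['m10']/m['m00'],m['m01']/m['m00'],np.sqrt(m['m00'])])
def orange(f,g):
    hsv=cv2.cvtColor(f['img'],cv2.COLOR_RGB2HSV)
    m=((hsv[...,0]<19)&(hsv[...,1]>130)&(hsv[...,2]>60)).astype(np.uint8)
    n,l,s,ce=cv2.connectedComponentsWithStats(m)
    i=min(range(1,n),key=lambda i:np.hypot(*(ce[i]-g))+(999 if s[i][4]<60 else 0))
    h=cv2.convexHull(np.argwhere(l==i)[:,::-1].astype(np.float32)); M=cv2.moments(h)
    return np.array([M['m10']/M['m00'],M['m01']/M['m00'],np.sqrt(M['m00'])]),l==i
E
python3 - <<'E'
from h import *
from scipy.optimize import least_squares
O=[(f,orange(f,proj(f,CAP))[0]) for f in map(cams.grab_frame,('side','top','wrist'))]
fun=lambda c:np.concatenate([(sil(f,c,a0)-o)*[1,1,.5] for f,o in O])
s=least_squares(fun,CAP);print(s.x,s.fun)
f=O[2][0];print('hinge',proj(f,s.x-16*a0+40*u0))
s2=least_squares(lambda c:(sil(f,c,a0)-O[2][1]),CAP);print(s2.x)
p,R=grasp(150,0); print(rel(p,R))
E
```

```text
[536.5 -17.6 187.1] [ 0.4  0.1  0.4 -0.2  0.5  0.5  0.3  0.2  0.5]
hinge [350.6 152.2]
[538.2 -18.5 181.9]
[-0.3 -0.   0.8 -3.   3.3 -0.9]
```

```bash
sed -i 's/^CAP=.*/CAP=np.array([536.8,-17.8,186.5])/' h.py
python3 - <<'E'
from h import *
p,R=grasp(8,0); print(rel(p,R)); print(p)
E
```

```text
[ -0.3  -0.    0.8  -4.8   2.6 143.9]
[536.8 -17.8 186.5]
```

Call:
send_rows:
  rows: [0,0,0,-3,2.6,30,100,0,0,0,-4,2.6,60,100,0,0,0,-4,2.6,90,100,0,0,0,-4,2.6,90,100,0,0,0,-4,2.6,90,100]

```text
time_s: 3.93
tcp_pos: [506.5, -11.4, 229.0]
eef_rot: [[0.777, 0.296, 0.555], [0.427, -0.897, -0.119], [0.463, 0.329, -0.823]]
force: [0.2, 0.1, 0.7]
gripper_width: 0.999
grip_force: 0.0
```

Run:
```python
from h import *
p,R=grasp(8,0); print(rel(p,R)); print(r.state()['qvel'])
f=cams.grab_frame('wrist');print(orange(f,proj(f,CAP))[0],sil(f,CAP,a0)); print(rel(p,R))
```

```text
[-0.4  0.2  0.7  1.2  0.7 52.6]
[ 0. -0.  0.  0. -0.  0.]
[319.4 236.7  99.5] [320.  236.3 100.2]
[-0.3  0.1  0.7 -0.2 -0.2 53.7]
```

Call:
send_rows:
  rows: [0,0,0,0,0,20,100,0,0,0,0,0,40,100,0,0,0,0,0,53,100,0,0,0,0,0,53,100,0,0,0,0,0,53,40,0,0,0,0,0,53,30,0,0,0,0,0,53,20,0,0,0,0,0,53,20,0,0,0,0,0,53,20,0,0,0,0,0,53,20]

```text
time_s: 4.82
tcp_pos: [536.5, -16.8, 189.2]
eef_rot: [[0.774, 0.295, 0.561], [0.427, -0.897, -0.118], [0.468, 0.331, -0.819]]
force: [-8.4, 4.3, 7.7]
gripper_width: 0.657
grip_force: 61.0
```

Call:
send_rows:
  rows: [0,0,0,0,0,0,20,0,0,0,0,0,0,20,0,0,0,0,0,0,20]

```text
time_s: 5.07
tcp_pos: [536.5, -16.8, 189.3]
eef_rot: [[0.774, 0.294, 0.561], [0.427, -0.897, -0.118], [0.468, 0.331, -0.819]]
force: [-9.3, 4.6, 8.6]
gripper_width: 0.661
grip_force: 61.0
```

Call:
send_rows:
  rows: [0,0,-7,0,0,0,20,0,0,-14,0,0,0,20,0,0,-21,0,0,0,20,0,0,-28,0,0,0,20,0,0,-35,0,0,0,20,0,0,-40,0,0,0,20,0,0,-40,0,0,0,20]

```text
time_s: 5.65
tcp_pos: [536.0, -16.1, 188.7]
eef_rot: [[0.4, 0.726, 0.56], [0.905, -0.409, -0.116], [0.144, 0.553, -0.82]]
force: [-9.0, 6.9, 7.4]
gripper_width: 0.661
grip_force: 60.8
```

Run:
```python
from h import *
p,R=grasp(8,40); print(rel(p,R)); st=r.state();print(st['qpos'],st['force'],st['torque'],st['grip_force'])
```

```text
[-0.2 -0.3  0.9 -1.5  0.   2.4]
[-0.2 -0.1 -0.8  0.3 -0.   1.9] [-9.   6.9  7.4] [0.9 1.3 0.7] 60.82995593547821
```

Good. Continuing the turn: another 105°.

Call:
send_rows:
  rows: [0,0,-7,0,0,0,20,0,0,-14,0,0,0,20,0,0,-21,0,0,0,20,0,0,-28,0,0,0,20,0,0,-35,0,0,0,20,0,0,-42,0,0,0,20,0,0,-49,0,0,0,20,0,0,-56,0,0,0,20,0,0,-60,0,0,0,20,0,0,-60,0,0,0,20]

```text
time_s: 6.48
tcp_pos: [535.0, -16.5, 187.8]
eef_rot: [[-0.428, 0.711, 0.558], [0.807, 0.579, -0.118], [-0.406, 0.4, -0.821]]
force: [-11.8, 6.6, 8.6]
gripper_width: 0.659
grip_force: 61.1
```

Call:
send_rows:
  rows: [0,0,-7,0,0,0,20,0,0,-14,0,0,0,20,0,0,-21,0,0,0,20,0,0,-28,0,0,0,20,0,0,-35,0,0,0,20,0,0,-40,0,0,0,20,0,0,-45,0,0,0,20,0,0,-45,0,0,0,20,0,0,-45,0,0,0,20]

```text
time_s: 7.23
tcp_pos: [534.6, -17.3, 187.8]
eef_rot: [[-0.805, 0.203, 0.557], [0.164, 0.979, -0.12], [-0.57, -0.005, -0.822]]
force: [-15.6, 4.2, 10.0]
gripper_width: 0.658
grip_force: 61.3
```

Run:
```python
from h import *
p,R=grasp(8,145); print(rel(p,R)); st=r.state();print(st['qpos'],st['force'],st['torque'],st['grip_force'])
f=cams.grab_frame('wrist');save(f,'w2.png',(200,130,440,310),2)
```

```text
[ 0.1 -0.2  0.7 -1.1 -0.   2.3]
[-0.2 -0.1 -0.8  0.3 -0.   0. ] [-15.6   4.2  10. ] [-0.1  2.  -0.1] 61.30974769592285
```

View pics/w2.png

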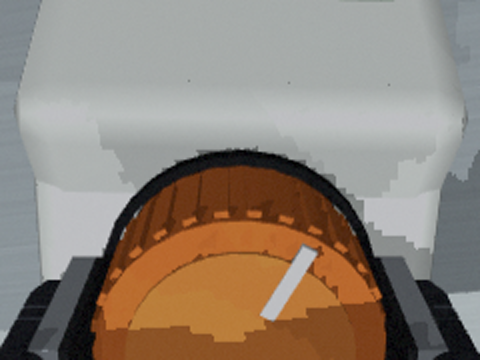

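No slip: the white line keeps its angle in the gripper (59°), so the cap has turned about 2.52 rad plus its starting 0–0.25. It is free to lift, so next I'll work out the arc about the hinge.

```bash
cat >> h.py <<'E'
HIN=CAP-16*a0+40*u0
def arc(d0,steps,p0,R0):
    for d in steps:
        Q=rot(yb,d-d0); print(d,rel(HIN+Q@(p0-HIN),Q@R0,p0,R0))
E
python3 - <<'E'
from h import *
st=r.state();p0=np.array(st['tcp_pos']);R0=np.array(st['eef_rot'])
print(HIN,p0)
arc(0,[6,12,18,24,30],p0,R0)
E
```

```text
[577.8 -26.8 196.3] [534.6 -17.3 187.8]
6 [-0.1  6.   0.  -2.1 -0.  -4.2]
12 [-0.1 12.   0.  -4.7 -0.  -8.2]
18 [ -0.2  18.    0.   -7.6  -0.1 -11.8]
24 [ -0.3  24.    0.1 -11.   -0.1 -15.2]
30 [ -0.4  30.    0.1 -14.6  -0.1 -18.2]
```

Call:
send_rows:
  rows: [0,6,0,-2.1,0,-4.2,20,0,12,0,-4.7,0,-8.2,20,0,18,0,-7.6,0,-11.8,20,0,24,0,-11,0,-15.2,20,0,30,0,-14.6,0,-18.2,20,0,30,0,-14.6,0,-18.2,20]

```text
time_s: 7.78
tcp_pos: [533.8, -16.9, 209.7]
eef_rot: [[-0.977, 0.204, 0.062], [0.204, 0.979, -0.016], [-0.064, -0.003, -0.998]]
force: [-22.3, 4.1, 14.9]
gripper_width: 0.66
grip_force: 68.4
```

Run:
```python
from h import *
st=r.state();p0=np.array(st['tcp_pos']);R0=np.array(st['eef_rot'])
print(st['qpos'],st['force'],st['torque'],st['grip_force'],st['gripper_width'])
print(np.degrees(np.arctan2(-R0[:,2]@xb,-R0[2,2]))+35, np.linalg.norm((p0-HIN)[[0,2]]))
arc(0,[7,14,21,28,35,42,49],p0,R0)
```

```text
[-0.2  0.2 -0.2  1.1 -0.   0. ] [-22.3   4.1  14.9] [ 0.7  3.6 -0.2] 68.37825536727905 0.659931172786205
31.327622551267705 45.96054763718197
7 [-0.1  7.  -0.  -2.3 -0.  -5.3]
14 [ -0.2  14.   -0.   -5.2  -0.1 -10.2]
21 [ -0.2  21.   -0.1  -8.7  -0.1 -14.7]
28 [ -0.3  28.   -0.1 -12.8  -0.2 -18.8]
35 [ -0.4  35.   -0.1 -17.3  -0.2 -22.4]
42 [ -0.5  42.   -0.1 -22.2  -0.3 -25.4]
49 [ -0.5  49.   -0.1 -27.4  -0.4 -27.7]
```

Run:
```python
from h import *
a=cams.grab_frame('side')['img'][130:260,280:420,::-1];b=cams.grab_frame('wrist')['img'][150:400,200:440,::-1]
z=np.hstack([cv2.resize(a,(431,400),interpolation=cv2.INTER_CUBIC),cv2.resize(b,(369,400))[:,:369]])
cv2.imwrite('pics/l1.png',z)
```

```text
(no output)
```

View pics/l1.png

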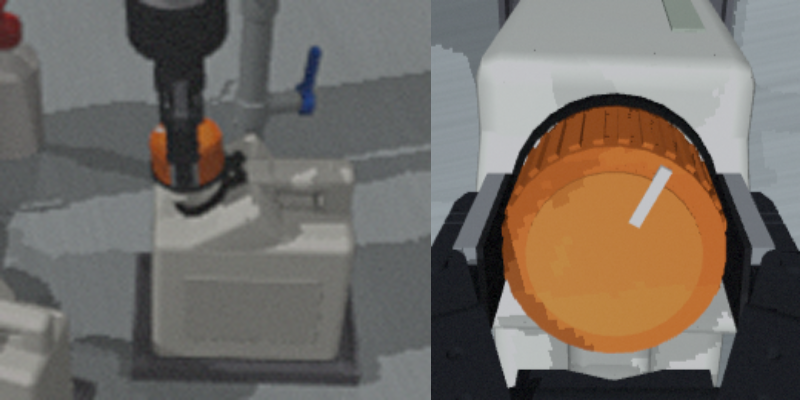

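The cap has lifted to level, about 31°, with the neck showing beneath it. Continuing the arc, with a 2 mm outward correction to relieve the force.

Call:
send_rows:
  rows: [0,7,0,-0.3,0,-5.5,20,0,14,0,-3.3,0,-10.7,20,0,21,0,-6.8,0,-15.4,20,0,28,0,-11,0,-19.7,20,0,35,0,-15.7,0,-23.5,20,0,42,0,-20.7,0,-26.7,20,0,49,0,-26.1,0,-29.2,20,0,49,0,-26.1,0,-29.2,20]

```text
time_s: 8.55
tcp_pos: [561.7, -23.0, 240.2]
eef_rot: [[-0.696, 0.205, -0.688], [0.148, 0.979, 0.141], [0.702, -0.003, -0.712]]
force: [-18.6, 0.4, 70.3]
gripper_width: 0.658
grip_force: 70.2
```

Run:
```python
from h import *
st=r.state();p0=np.array(st['tcp_pos']);R0=np.array(st['eef_rot'])
print(st['qpos'],st['force'],st['torque'],st['grip_force'],st['gripper_width'])
print(np.degrees(np.arctan2(-R0[:,2]@xb,-R0[2,2]))+35, p0,np.linalg.norm((p0-HIN)[[0,2]]))
arc(0,[7,14,21,28,35,42,49],p0,R0)
```

```text
[-0.2  1.   1.   2.3  0.   0. ] [-18.6   0.4  70.3] [ 2.1 12.1  0.4] 70.21521091461182 0.6579019893499958
79.5975310500212 [561.7 -23.  240.2] 46.73167765459096
7 [-0.   7.  -0.1 -2.7 -0.1 -5. ]
14 [-0.1 14.  -0.1 -6.  -0.1 -9.7]
21 [ -0.1  21.   -0.2  -9.9  -0.2 -14. ]
28 [ -0.1  28.   -0.3 -14.2  -0.2 -17.7]
35 [ -0.2  35.   -0.3 -19.   -0.3 -20.9]
42 [ -0.2  42.   -0.4 -24.1  -0.3 -23.4]
49 [ -0.2  49.   -0.5 -29.5  -0.4 -25.4]
```

Call:
send_rows:
  rows: [0,0,0,1.5,0,-1.5,20,0,0,0,2.5,0,-2.5,20,0,0,0,2.5,0,-2.5,20]

```text
time_s: 8.8
tcp_pos: [564.8, -23.9, 238.9]
eef_rot: [[-0.707, 0.204, -0.677], [0.15, 0.979, 0.138], [0.691, -0.004, -0.723]]
force: [4.8, -2.7, -31.2]
gripper_width: 0.662
grip_force: 69.7
```

Run:
```python
from h import *
st=r.state();p0=np.array(st['tcp_pos']);R0=np.array(st['eef_rot'])
print(st['qpos'],st['force'],st['torque'],st['grip_force'],st['gripper_width'])
print(np.degrees(np.arctan2(-R0[:,2]@xb,-R0[2,2]))+35, p0,np.linalg.norm((p0-HIN)[[0,2]]))
```

```text
[-0.2  1.   1.   2.3  0.   0. ] [  4.8  -2.7 -31.2] [-1.3 -5.3  0.2] 69.7030520439148 0.6617898065960921
78.68998456486872 [564.8 -23.9 238.9] 44.44161805307858
```

Call:
send_rows:
  rows: [0,0,0,-0.7,0,0.7,20,0,0,0,-0.7,0,0.7,20,0,0,0,-0.7,0,0.7,60,0,0,0,-0.7,0,0.7,85,0,0,0,-0.7,0,0.7,95,0,0,0,-0.7,0,0.7,95,0,0,0,-0.7,0,0.7,95,0,0,0,-0.7,0,0.7,95]

```text
time_s: 9.47
tcp_pos: [560.9, -22.5, 246.0]
eef_rot: [[-0.703, 0.204, -0.681], [0.149, 0.979, 0.139], [0.695, -0.004, -0.719]]
force: [-0.4, 0.6, -0.5]
gripper_width: 0.948
grip_force: 0.0
```

Run:
```python
from h import *
st=r.state();p0=np.array(st['tcp_pos']);R0=np.array(st['eef_rot'])
print(st['qpos']*100//1/100,st['force'],st['gripper_width'])
print(p0,R0)
```

```text
[-0.2  1.   1.   2.3  0.   0. ] [-0.4  0.6 -0.5] 0.948219487714949
[560.9 -22.5 246. ] [[-0.7  0.2 -0.7]
 [ 0.1  1.   0.1]
 [ 0.7 -0.  -0.7]]
```

Call:
send_rows:
  rows: [0,0,0,0,0,-15,100,0,0,0,0,0,-30,100,0,0,0,0,0,-45,100,0,0,0,0,0,-60,100,0,0,0,0,0,-60,100,0,0,0,0,0,-60,100]

```text
time_s: 9.97
tcp_pos: [561.3, -27.5, 261.7]
eef_rot: [[-0.724, 0.207, -0.658], [0.154, 0.978, 0.138], [0.672, -0.001, -0.74]]
force: [0.1, 0.3, 1.2]
gripper_width: 0.996
grip_force: 0.0
```

Run:
```python
from h import *
st=r.state();p0=np.array(st['tcp_pos']);R0=np.array(st['eef_rot'])
print(st['qpos']*100//1/100,st['force'],p0,R0[:,2])
from scipy.optimize import least_squares
f=cams.grab_frame('side');t=cams.grab_frame('top')
def cc(th): 
    Q=rot(yb,th); return HIN+Q@(CAP-HIN),Q@a0
for th in(60,70,80,90,100):
    c,ax=cc(th); print(th,sil(f,c,ax),sil(t,c,ax))
print(orange(f,proj(f,cc(80)[0]))[0],orange(t,proj(t,cc(80)[0]))[0])
Rd=np.c_[-xb,yb,-zu]
hi=HIN+np.array([0,0,150])-20*xb
print('up',rel(p0+[0,0,60],R0)); print('via',rel(hi-30*xb,Rd))
```

```text
[-0.2  1.   1.   2.3  0.   0. ] [0.1 0.3 1.2] [561.3 -27.5 261.7] [-0.7  0.1 -0.7]
60 [346.7 172.9  21.7] [314.1 165.5  19.1]
70 [349.3 171.5  21.3] [314.5 163.1  18.9]
80 [352.2 170.5  20.8] [315.  160.6  18.3]
90 [355.3 169.9  20. ] [315.6 158.   17.4]
100 [358.5 169.7  18.9] [316.2 155.4  16.1]
[350.9 169.9  18.4] [329.8 246.7  13.1]
up [ -0.   -0.1   0.   40.8  -0.2 -44.9]
via [ -0.2 -42.3   0.4  82.6   4.3 -40.3]
```

Call:
send_rows:
  rows: [0,-7,0,10,0,-11,100,0,-14,0,27,0,-30,100,0,-21,0,47,0,-52,100,0,-28,0,67,0,-74,100,0,-35,0,80,0,-89,100,0,-42,0,94,0,-104,50,0,-42,0,94,0,-104,50,0,-42,0,94,0,-104,50]

```text
time_s: 10.73
tcp_pos: [559.9, -26.6, 405.0]
eef_rot: [[-0.979, 0.206, 0.0], [0.206, 0.979, -0.001], [-0.001, -0.001, -1.0]]
force: [0.6, -0.5, -0.8]
gripper_width: 0.606
grip_force: 0.0
```

Run:
```python
from h import *
st=r.state();p0=np.array(st['tcp_pos']);R0=np.array(st['eef_rot'])
print(st['qpos']*100//1/100,st['force'],p0,R0[:,2],st['gripper_width'])
F=[cams.grab_frame(c) for c in('side','top','wrist')]
def cc(th): 
    Q=rot(yb,th); return HIN+Q@(CAP-HIN),Q@a0
for th in(60,70,80,90):
    c,ax=cc(th); print(th,*[sil(f,c,ax) for f in F])
print([orange(f,proj(f,cc(80)[0]))[0] for f in F])
Rd=np.c_[-xb,yb,-zu]
print(rel(HIN-105*xb+150*zu,Rd),rel(HIN-105*xb+(40+11)*zu,Rd))
```

```text
[-0.2  0.3  0.4  1.7 -0.   0. ] [ 0.6 -0.5 -0.8] [559.9 -26.6 405. ] [ 0. -0. -1.] 0.6056392232006937
60 [346.7 172.9  21.7] [314.1 165.5  19.1] [323.5 169.3  63.6]
70 [349.3 171.5  21.3] [314.5 163.1  18.9] [323.5 177.   62.7]
80 [352.2 170.5  20.8] [315.  160.6  18.3] [323.4 185.4  60.2]
90 [355.3 169.9  20. ] [315.6 158.   17.4] [323.4 194.2  56.1]
[array([352. , 170.2,  19.6]), array([329.8, 246.7,  13.1]), array([323.2, 186.8,  58.5])]
[-0.1 -0.5  0.5 89.2  4.8 53.9] [ -0.1  -0.5   0.5  88.2   4.9 152.9]
```

Call:
send_rows:
  rows: [0,0,0,40,5,20,50,0,0,0,80,5,40,50,0,0,0,89,5,80,50,0,0,0,89,5,120,50,0,0,0,89,5,157,50,0,0,0,89,5,157,50,0,0,0,89,5,157,50]

```text
time_s: 11.47
tcp_pos: [473.1, -3.9, 241.2]
eef_rot: [[-0.978, 0.207, -0.016], [0.207, 0.978, 0.002], [0.016, -0.002, -1.0]]
force: [1.8, -0.7, 1.2]
gripper_width: 0.499
grip_force: 0.0
```

Call:
send_rows:
  rows: [0,0,0,-8,0,0,50,0,0,0,-16,0,0,50,0,0,0,-24,0,0,50,0,0,0,-32,0,0,50,0,0,0,-40,0,0,50,0,0,0,-47,0,0,50,0,0,0,-54,0,0,50,0,0,0,-60,0,0,50,0,0,0,-65,0,0,50,0,0,0,-65,0,0,50]

```text
time_s: 12.3
tcp_pos: [539.2, -17.8, 244.2]
eef_rot: [[-0.978, 0.207, -0.006], [0.207, 0.978, -0.0], [0.005, -0.002, -1.0]]
force: [-1.3, -1.1, 0.2]
gripper_width: 0.499
grip_force: 0.2
```

```bash
cat >> h.py <<'E'
def cc(th): 
    Q=rot(yb,th); return HIN+Q@(CAP-HIN),Q@a0
E
python3 - <<'E'
from h import *
st=r.state();p0=np.array(st['tcp_pos']);R0=np.array(st['eef_rot'])
print(st['force'],(p0-HIN)@xb,(p0-HIN)@yb,p0[2]-HIN[2])
f=cams.grab_frame('side');w=cams.grab_frame('wrist')
for th in(80,95,110,125): print(th,sil(f,*cc(th)),sil(w,*cc(th)))
print(orange(f,proj(f,cc(100)[0]))[0],orange(w,proj(w,cc(100)[0]))[0])
a=f['img'][120:250,280:420,::-1];b=w['img'][:,120:520,::-1]
cv2.imwrite('pics/p1.png',np.hstack([cv2.resize(a,(431,400),interpolation=cv2.INTER_CUBIC),cv2.resize(b,(369,400))]))
E
```

```text
[-1.3 -1.1  0.2] -39.627975667266135 0.45865453283735536 47.83196011986789
80 [352.2 170.5  20.8] [316.8 322.1  99. ]
95 [356.9 169.8  19.5] [316.5 357.  103. ]
110 [361.6 169.9  17.6] [316.3 377.9 115.4]
125 [366.3 171.   17.5] [316.2 389.7 118.4]
[355.7 170.1  17.8] [318.  350.1  90.1]
```

View pics/p1.png

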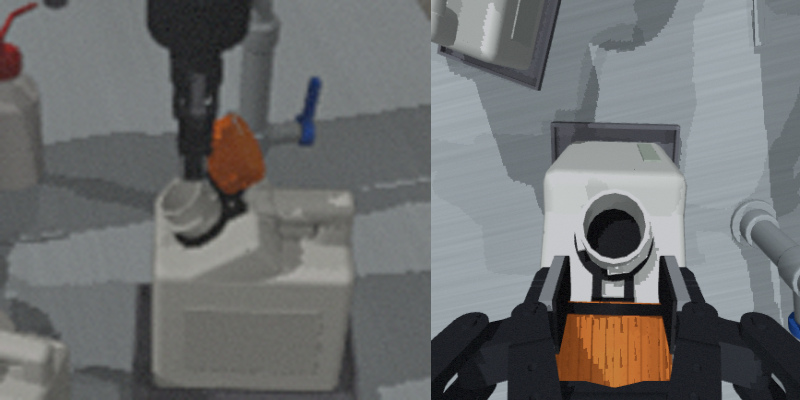

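The cap is being pushed back (now about 92°) by both fingers and the open mouth is visible. Pushing on.

Call:
send_rows:
  rows: [0,0,0,-6,0,0,50,0,0,0,-12,0,0,50,0,0,0,-18,0,0,50,0,0,0,-23,0,0,50,0,0,0,-27,0,0,50,0,0,0,-30,0,0,50,0,0,0,-30,0,0,50]

```text
time_s: 12.98
tcp_pos: [568.6, -23.8, 244.0]
eef_rot: [[-0.978, 0.207, -0.005], [0.207, 0.978, -0.0], [0.005, -0.001, -1.0]]
force: [0.8, -0.0, -0.2]
gripper_width: 0.501
grip_force: 0.0
```

Run:
```python
from h import *
st=r.state();p0=np.array(st['tcp_pos'])
print(st['force'],(p0-HIN)@xb,p0[2]-HIN[2])
f=cams.grab_frame('side');t=cams.grab_frame('top')
for th in(95,110,120,130,137): print(th,sil(f,*cc(th)),sil(t,*cc(th)))
print(orange(f,proj(f,cc(120)[0]))[0],orange(t,proj(t,cc(120)[0]))[0])
```

```text
[ 0.8 -0.  -0.2] -9.628326683800559 47.61628115842916
95 [356.9 169.8  19.5] [315.9 156.7  16.8]
110 [361.6 169.9  17.6] [316.8 152.9  14.4]
120 [364.9 170.5  16.7] [317.4 150.4  15.1]
130 [367.7 171.6  18.1] [318.  148.3  16.6]
137 [369.5 172.5  19. ] [318.3 147.1  17.4]
[365.3 170.9  14.3] [329.8 246.7  13.1]
```

Call:
send_rows:
  rows: [0,0,0,-4,0,0,50,0,0,0,-8,0,0,50,0,0,0,-11,0,0,50,0,0,0,-11,0,0,50]

```text
time_s: 13.42
tcp_pos: [579.2, -26.1, 244.0]
eef_rot: [[-0.978, 0.207, -0.005], [0.207, 0.978, -0.0], [0.005, -0.001, -1.0]]
force: [-0.1, -0.2, 0.5]
gripper_width: 0.502
grip_force: 0.0
```

Call:
send_rows:
  rows: [0,0,0,20,0,0,50,0,0,0,50,0,0,50,0,0,0,75,0,0,50,0,0,0,90,0,-30,50,0,0,0,90,0,-70,50,0,0,0,90,0,-110,50,0,0,0,90,0,-150,50,0,0,0,90,0,-150,50]

```text
time_s: 14.08
tcp_pos: [493.2, -7.6, 403.0]
eef_rot: [[-0.978, 0.207, 0.008], [0.207, 0.978, -0.003], [-0.008, -0.001, -1.0]]
force: [-0.2, -0.0, 0.4]
gripper_width: 0.501
grip_force: 0.0
```

Run:
```python
from h import *
st=r.state();p0=np.array(st['tcp_pos'])
print(st['force'],(p0-HIN)@xb,p0[2]-HIN[2])
f=cams.grab_frame('side');t=cams.grab_frame('top');w=cams.grab_frame('wrist')
for th in(110,120,130,137): print(th,sil(f,*cc(th)),sil(t,*cc(th)),sil(w,*cc(th)))
print(orange(f,proj(f,cc(125)[0]))[0],orange(t,proj(t,cc(125)[0]))[0],orange(w,proj(w,cc(125)[0]))[0])
mo=CAP+9*a0
print('mouth',mo,proj(w,mo),proj(f,mo),proj(t,mo))
b=w['img'][:,120:520,::-1];a=f['img'][80:250,270:420,::-1]
cv2.imwrite('pics/m1.png',np.hstack([cv2.resize(a,(353,400),interpolation=cv2.INTER_CUBIC),b]))
```

```text
[-0.2 -0.   0.4] -86.73765619640349 206.69744943665435
110 [361.6 169.9  17.6] [316.8 152.9  14.4] [317.3 287.1  51.9]
120 [364.9 170.5  16.7] [317.4 150.4  15.1] [317.2 293.   55.3]
130 [367.7 171.6  18.1] [318.  148.3  16.6] [317.2 297.4  57.1]
137 [369.5 172.5  19. ] [318.3 147.1  17.4] [317.2 299.5  57.6]
[361.2 171.5   8.7] [324.4 150.    8.7] [316.8 284.8  45.3]
mouth [531.8 -16.7 193.9] [317.9 213.3] [338.8 183.5] [313.1 173.8]
```

View pics/m1.png

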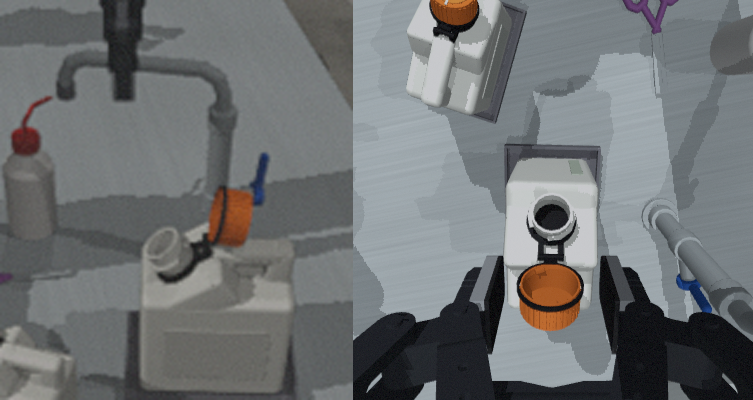

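The cap stands at about 131° (2.29 rad) behind the open mouth, and the rim centre is at wrist pixel (319,216.5). Next the spout: I'll compute the grip pose and arc, caging the tube loosely.

```bash
cat >> h.py <<'E'
T=np.array([635,131,0.])
def tp(deg,z=298,rad=135):
    d=np.array([np.cos(np.radians(deg)),np.sin(np.radians(deg)),0]); y=np.array([d[1],-d[0],0]) # az deg-90
    return T+rad*d+z*zu, np.c_[np.cross(y,-zu),y,-zu]
E
python3 - <<'E'
from h import *
w=cams.grab_frame('wrist'); M=atz(w,(319,216.5),196); print('M',M,np.degrees(np.arctan2(*(M-T)[1::-1]))%360,np.linalg.norm((M-T)[:2]))
print(rel(*tp(156.6,370))); print('down to 298 = +72; arc:')
p0,R0=tp(156.6)
for k in range(7,81,7): print(k,rel(*tp(156.6+k),p0,R0)[2:5])
E
```

```text
M [532.5 -15.8 196. ] 235.08367007704626 179.05588810196045
[ -0.1  -0.3  11.5  20.1 191.9  23.8]
down to 298 = +72; arc:
7 [ -7.   -1.  -16.5]
14 [-14.   -4.  -32.7]
21 [-21.   -9.  -48.4]
28 [-28.  -15.8 -63.4]
35 [-35.  -24.4 -77.4]
42 [-42.  -34.7 -90.3]
49 [ -49.   -46.4 -101.9]
56 [ -56.   -59.5 -111.9]
63 [ -63.   -73.7 -120.3]
70 [ -70.   -88.8 -126.9]
77 [ -77.  -104.6 -131.5]
```

Call:
send_rows:
  rows: [0,0,4,7,40,8,50,0,0,11.5,14,80,16,50,0,0,11.5,20,120,24,50,0,0,11.5,20,160,24,50,0,0,11.5,20,192,24,50,0,0,11.5,20,192,24,50,0,0,11.5,20,192,24,50]

```text
time_s: 14.87
tcp_pos: [510.6, 186.4, 368.0]
eef_rot: [[-0.919, 0.394, -0.01], [0.394, 0.919, -0.001], [0.009, -0.005, -1.0]]
force: [0.2, -0.5, -0.4]
gripper_width: 0.5
grip_force: 0.0
```

Run:
```python
from h import *
print(rel(*tp(156.6,298)),r.state()['qpos'])
w=cams.grab_frame('wrist')
for k in(60,90,120,150): print(k,proj(w,tp(156.6,300,k)[0]))
for d in nets.trace('wrist','spout_tube')[:1]:
    m=d['region']; print(d['p'],d['location'])
    for row in range(40,400,40):
        x=np.nonzero(m[row])[0]
        if len(x): print(row,x.min(),x.max())
save(w,'t1.png')
```

```text
[-0.3 -0.5  0.2 -1.8 -1.1 70. ] [0.2 0.3 0.3 1.6 0.  0.6]
60 [316.7 332.5]
90 [316.8 293.3]
120 [316.9 250.9]
150 [317.1 204.8]
0.59 [316.6, 251.1]
120 309 325
160 301 331
200 302 331
240 304 332
280 304 332
320 307 333
360 306 338
```

Call:
send_rows:
  rows: [0,0,0,0,0,30,50,0,0,0,0,0,60,50,0,0,0,0,0,70,50,0,0,0,0,0,70,27,0,0,0,0,0,70,27,0,0,0,0,0,70,27,0,0,0,0,0,70,27]

```text
time_s: 15.55
tcp_pos: [511.9, 184.5, 302.4]
eef_rot: [[-0.917, 0.398, -0.002], [0.398, 0.917, 0.0], [0.002, -0.001, -1.0]]
force: [0.2, -0.2, 0.0]
gripper_width: 0.272
grip_force: 0.0
```

Call:
send_rows:
  rows: [0,0,-7,-1,-16.5,0,27,0,0,-14,-4,-32.7,0,27,0,0,-21,-9,-48.4,0,27,0,0,-28,-15.8,-63.4,0,27,0,0,-35,-24.4,-77.4,0,27,0,0,-42,-34.7,-90.3,0,27,0,0,-49,-46.4,-101.9,0,27,0,0,-56,-59.5,-111.9,0,27,0,0,-63,-73.7,-120.3,0,27,0,0,-63,-73.7,-120.3,0,27]

```text
time_s: 16.38
tcp_pos: [532.8, 43.1, 301.5]
eef_rot: [[-0.77, -0.638, -0.002], [-0.638, 0.77, -0.001], [0.002, 0.001, -1.0]]
force: [-0.0, 0.4, 0.7]
gripper_width: 0.269
grip_force: 0.0
```

Run:
```python
from h import *
st=r.state();print(st['force'],st['gripper_width'],st['tcp_pos'])
f=cams.grab_frame('side');t=cams.grab_frame('top')
for c in('side','top'):
    for d in nets.trace(c,'spout_tip')[:2]:
        ys,xs=np.nonzero(d['region']); print(c,d['p'],d['location'],len(xs),xs.min(),xs.max(),ys.min(),ys.max())
for dg in(215,220,225): 
    q=tp(dg,245,185)[0]; print(dg,q,proj(f,q),proj(t,q))
p0,R0=np.array(st['tcp_pos']),np.array(st['eef_rot'])
for dg in(230,233,235.5,237): print(dg,rel(*tp(dg,p0[2]),p0,R0))
a=f['img'][90:250,270:420,::-1];b=t['img'][110:210,240:360,::-1]
cv2.imwrite('pics/s1.png',np.hstack([cv2.resize(a,(375,400),interpolation=cv2.INTER_CUBIC),cv2.resize(b,(425,354),interpolation=cv2.INTER_CUBIC)[np.r_[0:354,[353]*46]]]))
```

```text
[-0.   0.4  0.7] 0.2694928606809433 [532.8  43.1 301.5]
side 0.93 [333.8, 137.8] 521 319 370 112 165
top 0.51 [301.5, 179.0] 94 293 305 170 184
215 [483.5  24.9 245. ] [316.5 159.8] [297.7 187.5]
220 [493.3  12.1 245. ] [321.4 162.6] [302.3 184.1]
225 [504.2   0.2 245. ] [326.7 165.1] [306.5 180.3]
230 [  0.1  -0.1 -10.4  -2.  -21.8  -0. ]
233 [  0.1  -0.1 -13.4  -3.5 -28.7  -0. ]
235.5 [  0.1  -0.1 -15.9  -5.  -34.4  -0. ]
237 [  0.1  -0.1 -17.4  -6.  -37.8  -0. ]
```

View pics/s1.png

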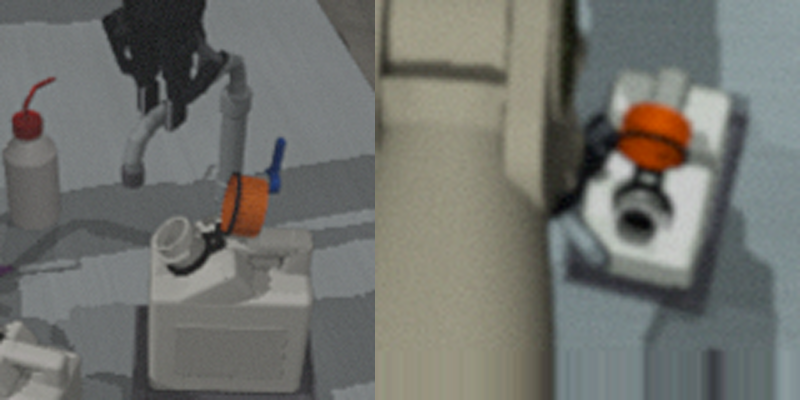

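The spout is at about 221°, with the nozzle's lower end at side (322.8,162.4) and roughly 14° to go. The bore is at top (314,172.7) and side (338.8,186). I'll cross-check the mouth, then finish the swing.

Run:
```python
from h import *
f=cams.grab_frame('side');t=cams.grab_frame('top')
print(tri([(f,(338.8,186)),(t,(314,172.7))]),atz(t,(314,172.7),196),atz(f,(338.8,186),196))
print(HIN-u0*40+24.8*a0, proj(f,[532.5,-15.8,196]),proj(t,[532.5,-15.8,196]))
```

```text
(array([533.8, -18.9, 187.7]), [np.float64(2.323268126676625), np.float64(2.323268126676676)]) [534.7 -19.3 196. ] [529.2 -27.7 196. ]
[531.9 -16.7 193.7] [339.  182.6] [312.8 173.4]
```

Call:
send_rows:
  rows: [0,0,-5,-0.5,-11,0,27,0,0,-10,-1.9,-21,0,27,0,0,-13.5,-3.6,-28.8,0,27,0,0,-13.5,-3.6,-28.8,0,10,0,0,-13.5,-3.6,-28.8,0,10,0,0,-13.5,-3.6,-28.8,0,10,0,0,-13.5,-3.6,-28.8,0,10]

```text
time_s: 17.27
tcp_pos: [552.0, 25.3, 300.5]
eef_rot: [[-0.602, -0.799, -0.004], [-0.799, 0.602, -0.0], [0.003, 0.003, -1.0]]
force: [2.5, -2.4, -0.3]
gripper_width: 0.184
grip_force: 58.7
```

Run:
```python
from h import *
st=r.state();print(st['force'],st['gripper_width'],st['grip_force'],st['tcp_pos'],np.degrees(np.arctan2(*(np.array(st['tcp_pos'])-T)[1::-1]))%360)
f=cams.grab_frame('side')
for c in('side','top','wrist'):
    w=cams.grab_frame(c)
    for d in nets.trace(c,'spout_tip')[:1]:
        m=d['region'];ys,xs=np.nonzero(m); print(c,d['p'],len(xs),xs.min(),xs.max(),ys.min(),ys.max())
        if c=='side':
            for row in range(ys.max()-18,ys.max()+1,3): x=np.nonzero(m[row])[0]; print(row,x.min(),x.max(),len(x))
    print('find',c,nets.find_in(c,'mouth')[:2],[np.r_[dg,proj(w,tp(dg,245,185)[0])] for dg in(230,233,236,239)])
```

```text
[ 2.5 -2.4 -0.3] 0.1841516483519657 58.66909325122833 [552.   25.3 300.5] 231.83933651789806
side 0.67 455 331 370 116 170
152 333 341 9
155 332 340 9
158 332 340 9
161 331 340 10
164 331 341 11
167 331 340 10
170 333 337 5
find side [{'location': [362.6, 214.9], 'p': 0.77}, {'location': [275.8, 250.6], 'p': 0.59}] [array([230. , 332.4, 167.3]), array([233. , 336. , 168.5]), array([236. , 339.7, 169.6]), array([239. , 343.5, 170.5])]
find top [{'location': [338.4, 236.3], 'p': 0.76}, {'location': [323.5, 163.9], 'p': 0.62}] [array([230. , 310.4, 176.2]), array([233. , 312.5, 173.6]), array([236. , 314.5, 170.9]), array([239. , 316.3, 168. ])]
wrist 0.8 10245 297 342 132 386
find wrist [{'location': [384.9, 7.9], 'p': 0.64}, {'location': [233.4, 153.8], 'p': 0.6}] [array([230. , 330.5, 145.6]), array([233. , 312.2, 145.1]), array([236. , 293.8, 145.5]), array([239. , 275.6, 146.9])]
```

Call:
send_rows:
  rows: [0,0,-1.5,0,-3.6,0,10,0,0,-3,-0.2,-7,0,10,0,0,-3,-0.2,-7,0,10,0,0,-3,-0.2,-7,0,10]

```text
time_s: 18.1
tcp_pos: [557.8, 21.0, 300.5]
eef_rot: [[-0.559, -0.829, -0.005], [-0.829, 0.559, -0.0], [0.003, 0.004, -1.0]]
force: [2.3, 0.1, 1.5]
gripper_width: 0.188
grip_force: 59.0
```

Call:
send_rows:
  rows: [0,0,0,0,0,0,40,0,0,0,0,0,0,50,0,0,0,0,0,0,50,0,0,0,0,0,-30,50,0,0,0,0,0,-60,50,0,0,0,0,0,-90,50,0,0,0,0,0,-120,50,0,0,0,0,0,-150,50,0,0,0,0,0,-150,50,0,0,0,0,0,-150,50]

```text
time_s: 18.93
tcp_pos: [558.8, 21.0, 451.9]
eef_rot: [[-0.558, -0.83, -0.002], [-0.83, 0.558, -0.001], [0.002, 0.001, -1.0]]
force: [0.5, 0.6, -0.6]
gripper_width: 0.496
grip_force: 0.0
```

Run:
```python
from h import *
st=r.state();print(st['tcp_pos'],st['qpos'])
for c in('side','top','wrist'):
    w=cams.grab_frame(c)
    for d in nets.trace(c,'spout_tip')[:1]:
        m=d['region'];ys,xs=np.nonzero(m); print(c,d['p'],len(xs),xs.min(),xs.max(),ys.min(),ys.max())
        if c=='side':
            for row in range(ys.max()-12,ys.max()+1,3): x=np.nonzero(m[row])[0]; print(row,x.min(),x.max())
        if c=='wrist':
            for row in range(ys.min(),ys.max(),25): x=np.nonzero(m[row])[0]; print(row,x.min(),x.max())
    print(c,*[np.r_[dg,proj(w,tp(dg,245,185)[0]),proj(w,tp(dg,300,100)[0]),proj(w,tp(dg,300,150)[0])] for dg in(233,235,237)])
    if c!='wrist': print('cap',orange(w,proj(w,cc(131)[0]))[0],sil(w,*cc(131)))
```

```text
[558.8  21.  451.9] [-0.1  0.3  0.6  1.8 -0.  -1.1]
side 0.78 681 335 370 112 171
159 336 342
162 336 343
165 335 343
168 335 343
171 337 341
side [233.  336.  168.5 350.8 131.1 342.6 142.3] [235.  338.5 169.2 352.1 131.4 344.6 142.8] [237.  341.  169.9 353.4 131.8 346.7 143.3]
cap [369.8 172.1  15.3] [368.  171.7  18.3]
top 0.43 153 299 317 155 174
top [233.  312.5 173.6 287.  151.6 301.6 162.5] [235.  313.9 171.8 287.8 150.6 302.7 161. ] [237.  315.1 169.9 288.5 149.5 303.8 159.4]
cap [318.5 148.2  16.7] [318.  148.1  16.7]
wrist 0.86 4798 300 331 112 327
112 317 319
137 307 328
162 307 329
187 307 328
212 307 327
237 307 327
262 306 326
287 302 329
312 305 325
wrist [233.  324.2 121.4 319.7 228.7 323.2 171.3] [235.  317.2 121.1 315.7 228.6 316.7 171.1] [237.  310.2 121.1 311.6 228.6 310.2 171.1]
```

```bash
python3 -c "
from cell import r
print(r.job_done())"
```

```text
the job is handed in; nothing more can be done
None
```

The orange cap is unscrewed and leans back on its tether at about 131°, clear of the mouth. The spout outlet is over the open mouth, an estimated 5 mm off centre and mostly along the spout's radius, where swinging cannot correct it. I handed the job in at about 19 s with the gripper clear of everything; I did not re-measure the bystanders, but the arm registered no contact with them.

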